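# Set the tool rest four clicks up and lock it

## Robot

A 7-joint arm with a two-finger parallel gripper is mounted at the origin on the work surface. World frame = base frame: x ahead of the robot, y to its left, z up, the work surface at z = 0. Lengths are in m, angles in rad, forces in N, time in s.
With the tool pointing down it reaches from about 0.425 to 0.925 m from the base axis. Payload 6.8 kg.
Tool frame: the origin (TCP) lies midway between the tips of the shut fingers; the grasp point (between the pads) lies r.grip_point_offset behind it (r.grip_point_offset is the distance from the TCP to the grasp point, in m); z points along the fingers, y is the direction in which the jaws open and shut (so a half turn about z gives the same grasp; the last joint's range is limited). The gripper opens to 85 mm and grips with 20 to 120 N. Pads are 22 mm wide; open, the fingers measure 114 mm over their backs; the gripper's body (76 mm by 85 mm) begins 54 mm behind the grasp point. The pads swing forward as they close: fully open they stand 13 mm farther back than shut.
Start: joints at [1.054, 0.477, 0.022, 1.555, -0.011, 1.109, -0.083], TCP at [0.268, -0.619, 0.231] pointing down, gripper open.
Joint ranges: [-2.96, 2.96], [-0.34, 2.1], [-1.41, 1.46], [0.24, 2.44], [-1.37, 4.51], [0.17, 1.92], [-2.96, 2.96]. Speed limits (rad/s): [2.39, 2.39, 3.14, 3.14, 3.14, 3.14, 3.14].

## Interface

Orientations are given as a rotation vector (axis times angle).
In Python, from bench import r gives the robot as it stands. The module is installed in compiled form; this text tells all that it offers.
- The arm moves only by the tool play_rows, never from a script. Its argument "deltas" is a list of rows, each a list of 3 entries, a list of its own where there are three numbers: the finger opening in mm, from 0 to 85.4, then the shift along the tool's x, y, z in mm, then the turn, a rotation vector about the tool's x, y, z in rad. A call has 1 to 8 rows; each row is the pose to reach, as a shift and turn from the pose measured when the call began, along the tool's axes at that moment; what a row does not reach only later rows make up. A row lasts 1/8 s, in which the tool goes at most 62.5 mm and 10.7 degrees, less where a joint would pass 70% of its speed; a pose out of reach is approached as far as the arm can. A call with a gripper value outside its range is refused whole. The fingers move at their own pace and stop on an object; "squeeze" is the grip in N (left out, the last holds). Time passes only in rows, so rows that repeat a pose let the fingers close. It gives the time, the measured TCP pose, the force and the opening at its end, in the units of the state.
- r.get_obs(): the state, without advancing time (a new reading comes with each control period).
- r.grab_frame(name): name is "scene" or "top" or "wrist"; returns (picture, depth): 420x560x3 uint8, red, green, blue; 420x560 float32, m along the optical axis (not along the pixel's ray), 0 where there is no reading.
- r.camera_model(name): a dict with "mtx" (3x3 intrinsics, pixels), "D" ([k1, k2, p1, p2, k3] as OpenCV has them; the pictures are not rectified), "rvec" (rotation vector, rad) and "tvec" (3), from world to camera coordinates, as OpenCV has them; the wrist camera has in their place "T_tool_cam" (4x4, takes a point from camera to tool coordinates, whose origin is the TCP and whose axes are the flange's). Camera axes: x right, y down, z forward; pixel columns grow to the right and rows downward; lengths in m; the calibration is good to about 2 mm. A picture is of the moment at which its call begins: read the wrist's pose just before it. camera_model takes no time and is no camera call.
- r.hand_in(): hands the job in, once; it reports no verdict.
The state is a dict: "clock": time; "joints": joint angles; "qvel": joint speeds; "tau": joint torques, N m; "tcp_pos": TCP position; "orientation": TCP orientation; "contact_force": force on the tool from outside, world axes, zero at the start; "moment": the same for the moment, N m; "grip_width": finger opening in m.
Only numpy, scipy, OpenCV 4.12 (cv2) and the standard library are available. Lean on these libraries where they do the work, as an engineer would, in place of code of your own. Each camera call takes 0.05 s, during which the arm holds its last target. There are 200 camera calls.

## Task

Set the lathe's tool-rest height: turn the click dial anticlockwise until it meets its end stop, without forcing it, then turn it clockwise by exactly four clicks from the stop, counting them by feel. Then slide the steel lock bolt fully home into the dial's teeth by pushing its upright tab gently towards the dial, let go, and leave the other things on the bench where they are.

Things in the scene. Friction and masses are not known exactly. Their poses are not given: they have to be found in the camera images.
- adjuster: Fixed blue cast tool-rest adjuster: base plate 130 x 350 x 12 mm (its x, y, z). Origin on the dial's upright axis, at the underside. The dial is at the origin, the lock bolt on the +y side, the column with the tool rest at y = -155 mm (rest 200 mm long along x, top at most 175 mm high). The end stop and detent are hidden inside; the dial's angle does not show where they are.
- dial: Click dial on an upright axis: steel flange 77 mm across, top 29 mm above the bench, with 18 teeth below it, and a black bar grip on top 60 long x 14 wide, from 28 to 64 mm above the bench. Origin on the axis at bench height. 20 degrees per click; each click resists with up to about 0.15 N m, then goes over a crest, pulls ahead and snaps into the next notch and holds. Starts 1 to 3 clicks clockwise of its stop; can go 8 clicks clockwise.
- dial_grip (a point): Centre of the bar grip, on the dial's axis, 50 mm above the bench. Its x axis runs along the bar, z up; it turns with the dial. The hard end stop is met with no further click, where the torque climbs past that of a click; keep below about 0.5 N m there (its small pin, 20 mm off the axis, takes 35 N).
- rest (a joint): Height of the tool rest above its lowest, in m, geared to the dial: 0 at the end stop, 0.0002 per click clockwise (0.0008 at four clicks). A reading is noisier than several clicks, so it cannot count them.
- bolt: Flat steel lock bolt, slides 12 mm along the adjuster's -y (towards the dial) until its nose is between two teeth and it meets a hard stop. Its origin lies on the dial's axis when fully open (y = 0 in the adjuster's frame; it starts open, 0 to 3 mm in) and at y = -12 mm when home. About 4 N of friction, stays where left; blocked if the dial is not in a notch. Never push it with more than 30 N.
- tab_mid (a point): Point in the bolt's upright tab, half-way through it, 57 mm above the bench: tab 26 wide (x) x 8 thick (y), from 27 to 75 mm above the bench. In the adjuster's frame it is at x = 0, y = 112 mm fully open, y = 100 mm fully home. The tab is sprung: it gives up to 6 mm against the bolt at 3 N per mm and springs back. Push its outer (+y) face towards -y. Axes as the adjuster's.
- bowl: Bystander: turned wooden bowl, 130 mm across, 55 mm high; origin under its centre.
- tin: Bystander: metal wax tin, 76 mm across, 50 mm high; origin under its centre.
- chuck_key: Bystander: steel T-handled chuck key lying flat, 115 mm long; origin under its middle.
- knob_blank: Bystander: small turned wooden knob standing upright, 44 mm across, 58 mm high; origin under its centre.
- offcut: Bystander: wood offcut 90 x 50 x 35 mm; origin under its centre.
- brush: Bystander: bench brush lying flat; origin under its middle.
- faceplate: Bystander: steel faceplate ring, 90 mm across, 14 mm high; origin under its centre.

How it is judged:
On the way, in this order (a step that is already met when the one before it is completed fails the run):
1. the dial has been turned back to its end stop (tool rest at its lowest) (value of joint rest below 8e-05 m), for 0.1 s.
2. the dial stands four clicks from the stop, bolt still open (value of joint rest between 0.00072 and 0.00088 m and y of tab_mid in the frame of adjuster above 0.107 m), for 0.2 s.
At the end, for the whole second after the job is handed in: The dial rests in the fourth click from its end stop (tool rest 0.8 mm above its lowest, within 0.08 mm) and the lock bolt is home (at least 10 of its 12 mm) (value of joint rest between 0.00072 and 0.00088 m and y of tab_mid in the frame of adjuster below 0.102 m); the robot touches nothing.
It fails at once if the dial is forced against its end stop (over 35 N on the stop inside the adjuster) (contact force between dial and adjuster above 35 N).
It fails at once if the lock bolt is pushed with more than 30 N (contact force between bolt and the fingers above 30 N or contact force between bolt and the arm above 30 N).
It fails at once if a bystander is pushed more than 30 mm (distance of any of bowl, tin, chuck_key, knob_blank, offcut, brush, faceplate from where it was at the start of the episode above 0.03 m).
It also fails if it takes over 72 s, if anything falls off the work surface, if the arm or the gripper's body presses on something with over 40 N, if the wrist force passes 120 N, or if a joint passes its speed limit or range.

## Working session

There is one attempt and no reset: what is moved stays moved. The work goes in short steps, Python scripts to look and compute and a tool call to move; the robot and the scene stay as the last step left them, time stands still between calls to the robot, and variables do not carry over. Pictures are saved under pics/ and viewed, about 8 in all and at most 12, crops included, and the job is handed in when it is done.

Besides the shell and the picture viewer there is one more tool, called after ">>>" as name([rows], argument=value, ...), one row to a line, values as JSON. play_rows: Moves the arm, as the interface text tells. Its arguments: {"type":"object","properties":{"deltas":{"type":"array"},"squeeze":{"type":"number"}},"required":["deltas"]}

```bash
mkdir -p pics; cat > h.py <<'E'
import numpy as np, cv2
from bench import r
from scipy.spatial.transform import Rotation as R
def save(im,n): cv2.imwrite('pics/'+n,cv2.cvtColor(im,cv2.COLOR_RGB2BGR))
def pix2plane(name,uv,z,pose=None):
    m=r.camera_model(name); uv=np.array(uv,float).reshape(-1,1,2)
    n=cv2.undistortPoints(uv,np.array(m['mtx']),np.array(m['D'])).reshape(-1,2)
    d=np.c_[n,np.ones(len(n))]
    if name=='wrist':
        T=np.array(m['T_tool_cam']); p,o=pose; Rt=R.from_rotvec(o).as_matrix()
        Rw=Rt@T[:3,:3]; c=Rt@T[:3,3]+p
    else:
        Rc=R.from_rotvec(np.ravel(m['rvec'])).as_matrix(); Rw=Rc.T; c=-Rc.T@np.ravel(m['tvec'])
    D=d@Rw.T
    return c+D*((z-c[2])/D[:,2])[:,None]
E
python3 - <<'E'
from h import *
s=r.get_obs(); print(s, r.grip_point_offset)
a,d=r.grab_frame('top'); save(a,'top0.png'); np.save('top_d.npy',d)
a,d=r.grab_frame('scene'); save(a,'scene0.png')
E
```

```text
{'clock': 0.0, 'joints': array([ 1.05386402,  0.47777966,  0.02232653,  1.55649343, -0.01152778,
        1.10931147, -0.08310446]), 'qvel': array([-1.48837370e-03,  4.14815742e-04,  4.77642340e-05, -1.03340679e-03,
        3.93922978e-04, -1.42456691e-03, -5.75496505e-05]), 'tau': array([ 3.36268258e-04, -5.96444178e+01,  1.60811026e+00, -2.81190813e+01,
        1.24497194e-02,  9.24247492e-03,  1.20208142e-05]), 'tcp_pos': array([ 0.26809116, -0.61880267,  0.23032145]), 'orientation': array([-3.07441532e+00, -6.37388320e-01,  7.59006477e-04]), 'contact_force': array([ 0.23809808,  0.77868476, -0.00710685]), 'moment': array([ 0.00129225, -0.02266207, -0.06013715]), 'grip_width': 0.08544240890450876} 0.0187
```

View pics/top0.png

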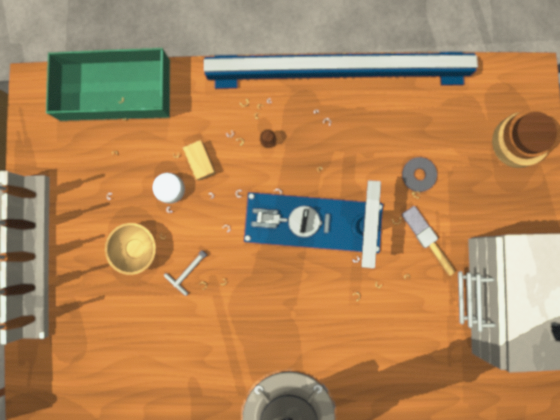

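View pics/scene0.png

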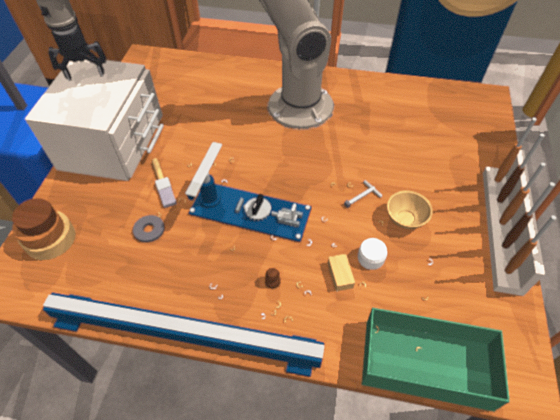

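The top view shows the dial at about (303,221), the bolt and tab on its left (world +y) at about (265,217), and the rest at about (372,224). Next I'll work out the plate pose and the grip direction.

```bash
python3 - <<'E'
from h import *
a=cv2.imread('pics/top0.png'); hsv=cv2.cvtColor(a,cv2.COLOR_BGR2HSV)
m=cv2.inRange(hsv,(95,120,40),(125,255,255)); m[:170]=0;m[270:]=0;m[:,:230]=0;m[:,400:]=0
m=cv2.morphologyEx(m,cv2.MORPH_OPEN,np.ones((3,3)))
c=np.vstack([k for k in cv2.findContours(m,0,2)[0] if cv2.contourArea(k)>100])
b=cv2.boxPoints(cv2.minAreaRect(c)); print(b)
W=pix2plane('top',b,.012); print(W.round(4), W.mean(0)); 
for i in range(4): e=W[(i+1)%4]-W[i]; print(np.linalg.norm(e), np.degrees(np.arctan2(e[1],e[0])))
print(pix2plane('top',[[303,221]],.064),pix2plane('top',[[303,221]],.029))
g=(hsv[...,2]<90).astype(np.uint8)*255
y,x=np.where(g[205:238,285:322]>0); 
P=np.c_[x+285,y+205].astype(float); Pw=pix2plane('top',P,.064)[:,:2]; print(len(P),Pw.mean(0)); u,s,v=np.linalg.svd(Pw-Pw.mean(0)); print(s/np.sqrt(len(P)),v[0],np.degrees(np.arctan2(v[0][1],v[0][0])))
cv2.imwrite('pics/crop0.png',cv2.resize(a[180:260,235:395],None,fx=5,fy=5,interpolation=cv2.INTER_CUBIC))
E
```

```text
[[244.87233 240.9086 ]
 [248.76491 192.89987]
 [364.89337 202.3157 ]
 [361.0008  250.32443]]
[[ 0.4527  0.1031  0.012 ]
 [ 0.5761  0.0917  0.012 ]
 [ 0.5467 -0.207   0.012 ]
 [ 0.4236 -0.1937  0.012 ]] [ 0.49975368 -0.05148969  0.012     ]
0.12393553432549621 -5.303904337518989
0.30009845831924026 -95.62625791906757
0.12379056315142216 173.84754411635802
0.2982643586734893 84.4022166919441
[[ 0.4985988  -0.04512279  0.064     ]] [[ 0.50038583 -0.04617662  0.029     ]]
67 [ 0.49385696 -0.04901933]
[0.01592839 0.00459082] [-0.88951873  0.45689871] 152.81283284732874
```

View pics/crop0.png

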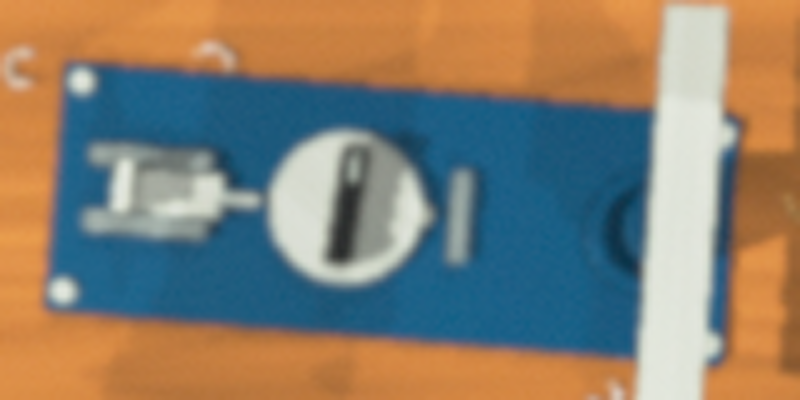

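```bash
cat >> h.py <<'E'
def tgt(p,xdir_deg):
    """shift mm/turn rad in tool axes for TCP p, tool down, tool x along world angle"""
    s=r.get_obs(); Rt=R.from_rotvec(s['orientation']); a=np.radians(xdir_deg)
    X=np.array([np.cos(a),np.sin(a),0]); Z=np.array([0,0,-1.]); G=R.from_matrix(np.c_[X,np.cross(Z,X),Z])
    print('now',s['clock'].__round__(2),s['tcp_pos'].round(4),'xdir',xd(s),'j7',s['joints'][6].round(2),'F',s['contact_force'].round(2),'M',s['moment'].round(3),'w',round(s['grip_width'],4))
    print('shift',(Rt.inv().apply(np.array(p)-s['tcp_pos'])*1e3).round(1),'turn',(Rt.inv()*G).as_rotvec().round(4))
def xd(s): x=R.from_rotvec(s['orientation']).as_matrix()[:,0]; return np.degrees(np.arctan2(x[1],x[0])).round(2)
E
python3 - <<'E'
from h import *
print(R.from_rotvec(r.get_obs()['orientation']).as_matrix().round(3))
e=pix2plane('top',[[302.6,232.4],[306,209.6]],.064);print(e,e.mean(0)); d=e[1]-e[0];A=np.degrees(np.arctan2(d[1],d[0]));print(A,np.linalg.norm(d))
print(r.camera_model('wrist')['T_tool_cam'])
c=e.mean(0)[:2]
tgt([*c,.25],A); tgt([*c,.25],A-180)
E
```

```text
[[ 0.918  0.397 -0.001]
 [ 0.397 -0.918  0.001]
 [-0.    -0.002 -1.   ]]
[[ 0.47047261 -0.04360539  0.064     ]
 [ 0.52669558 -0.05307867  0.064     ]] [ 0.49858409 -0.04834203  0.064     ]
-9.564208932915568 0.05701548731964606
[[-3.34958659e-04 -9.62396187e-01 -2.71649531e-01  7.04527976e-02]
 [ 9.99999626e-01 -5.38977516e-04  6.76428085e-04 -3.31088960e-04]
 [-7.97404799e-04 -2.71649203e-01  9.62396007e-01 -1.41547026e-01]
 [ 0.00000000e+00  0.00000000e+00  0.00000000e+00  1.00000000e+00]]
now 0.1 [ 0.2681 -0.6189  0.2304] xdir 23.42 j7 -0.08 F [ 0.21  0.08 -1.14] M [-0.001  0.005  0.014] w 0.0854
shift [ 438.3 -432.   -18.9] turn [-0.0015  0.0006  0.5757]
now 0.1 [ 0.2681 -0.6189  0.2304] xdir 23.42 j7 -0.08 F [ 0.21  0.08 -1.14] M [-0.001  0.005  0.014] w 0.0854
shift [ 438.3 -432.   -18.9] turn [-8.0000e-04 -2.0000e-03 -2.5659e+00]
```

```bash
python3 - <<'E'
from h import *
d=np.load('top_d.npy'); m=r.camera_model('top')
vv,uu=np.mgrid[225:385:12,440:560:10]
n=cv2.undistortPoints(np.stack([uu,vv],-1).reshape(-1,1,2).astype(float),np.array(m['mtx']),np.array(m['D'])).reshape(-1,2)
z=d[vv,uu].ravel(); C=np.c_[n*z[:,None],z]; Rc=R.from_rotvec(np.ravel(m['rvec'])).as_matrix()
W=(C-np.ravel(m['tvec']))@Rc
np.set_printoptions(linewidth=200)
W=W.reshape(*uu.shape,3)
print(W[...,2].round(2)); h=W[W[...,2]>.03]; print(h.min(0),h.max(0))
E
```

```text
[[ 0.01  0.   -0.    0.    0.01  0.    0.    0.   -0.   -0.    0.    0.  ]
 [-0.    0.    0.   -0.    0.06  0.13  0.21  0.22  0.22  0.22  0.22  0.22]
 [ 0.    0.   -0.    0.04  0.1   0.17  0.21  0.22  0.22  0.22  0.22  0.22]
 [ 0.02 -0.   -0.    0.03  0.1   0.17  0.21  0.22  0.22  0.22  0.22  0.22]
 [ 0.    0.02  0.06  0.12  0.1   0.17  0.2   0.22  0.22  0.22  0.22  0.22]
 [ 0.01  0.    0.06  0.13  0.19  0.17  0.21  0.22  1.41  0.22  0.22  0.22]
 [-0.    0.    0.06  0.12  0.19  0.16  0.21  0.22  0.22  0.22  0.22  0.22]
 [ 0.   -0.    0.05  0.12  0.19  0.16  0.21  0.22  0.22  0.22  0.22  0.23]
 [ 0.    0.    0.05  0.13  0.19  0.16  0.21  0.22  0.22  0.22  0.22  0.22]
 [ 0.   -0.    0.    0.    0.08  0.16  0.21  0.22  0.22  0.22  0.22  0.22]
 [ 0.   -0.    0.    0.01  0.09  0.15  0.21  0.22  0.22  0.22  0.23  0.22]
 [ 0.    0.   -0.01  0.    0.08  0.14  0.21  0.22  0.23  0.22  0.22  0.22]
 [ 0.    0.01  0.01  0.01  0.   -0.    0.    0.22  0.22  0.22  0.22  0.22]
 [ 0.   -0.    0.    0.01  0.   -0.   -0.    0.01 -0.    0.    0.    0.  ]]
[ 0.15456382 -0.58918098  0.03759973] [ 0.45100668 -0.00462914  1.40888218]
```

The cabinet under the gripper is 0.22 m high, so I'll lift first and then travel across.

>>> play_rows([
  [60,[0,0,-50],[0,0,0]],
  [60,[43,-42,-70],[0,0,0.06]],
  [60,[86,-84,-70],[0,0,0.14]],
  [60,[129,-126,-70],[0,0,0.22]],
  [60,[172,-168,-70],[0,0,0.3]],
  [60,[215,-210,-70],[0,0,0.38]],
  [60,[258,-254,-70],[0,0,0.44]],
  [60,[300,-296,-70],[0,0,0.5]],
])

```text
clock: 1.1
tcp_pos: [0.426, -0.226, 0.3007]
orientation: [-3.137, 0.146, 0.002]
contact_force: [1.4, 0.3, 0.3]
grip_width: 0.0598
```

```bash
python3 -c "
from h import *
tgt([.4986,-.0483,.24],-9.5)"
```

```text
now 1.1 [ 0.426  -0.226   0.3007] xdir -5.33 j7 -1.32 F [1.39 0.26 0.34] M [-0.001 -0.1    0.03 ] w 0.0598
shift [  55.9 -183.6   60.9] turn [-0.0013  0.0011  0.0728]
```

>>> play_rows([
  [60,[14,-46,0],[0,0,0.02]],
  [60,[28,-92,0],[0,0,0.04]],
  [60,[42,-138,20],[0,0,0.06]],
  [60,[56,-184,50],[0,0,0.07]],
  [60,[56,-184,61],[0,0,0.07]],
  [60,[56,-184,61],[0,0,0.07]],
])

```text
clock: 1.85
tcp_pos: [0.4978, -0.0485, 0.2389]
orientation: [-3.13, 0.256, 0.006]
contact_force: [-0.3, -0.8, 0.3]
grip_width: 0.0601
```

```bash
python3 -c "
from h import *
tgt([.4986,-.0483,.24],-9.5)
s=r.get_obs(); np.save('wp.npy',[s['tcp_pos'],s['orientation']]); a,d=r.grab_frame('wrist'); save(a,'w1.png'); np.save('w1d.npy',d)"
```

```text
now 1.85 [ 0.4978 -0.0485  0.2389] xdir -9.33 j7 -1.83 F [-0.33 -0.79  0.34] M [-0.032 -0.048  0.008] w 0.0601
shift [ 0.8 -0.3 -1.1] turn [-0.0005  0.0038  0.0029]
```

View pics/w1.png

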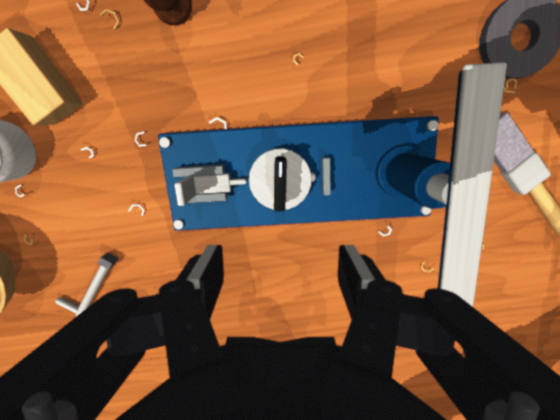

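The wrist view shows the dial disc at about (280,178) with its bar nearly vertical, and the tab top at about (183,190). I'll use depth to pick out the bar top, flange and tab.

```bash
python3 - <<'E'
from h import *
p,o=np.load('wp.npy'); d=np.load('w1d.npy'); m=r.camera_model('wrist'); T=np.array(m['T_tool_cam'])
vv,uu=np.mgrid[100:260,140:460]
n=cv2.undistortPoints(np.stack([uu,vv],-1).reshape(-1,1,2).astype(float),np.array(m['mtx']),np.array(m['D'])).reshape(-1,2)
z=d[vv,uu].ravel(); C=np.c_[n*z[:,None],z]; Rt=R.from_rotvec(o).as_matrix()
W=((C@T[:3,:3].T+T[:3,3])@Rt.T+p)
a=cv2.imread('pics/w1.png')[100:260,140:460].reshape(-1,3)
near=np.hypot(W[:,0]-.5,W[:,1]+.048)
def rep(k,name):
    q=W[k]; c,(w,h),an=cv2.minAreaRect(q[:,:2].astype(np.float32)*1000); b=cv2.boxPoints((c,(w,h),an))
    e=b[1]-b[0] if np.linalg.norm(b[1]-b[0])>np.linalg.norm(b[2]-b[1]) else b[2]-b[1]
    print(name,len(q),np.round(c,1),round(w,1),round(h,1),'long axis',np.degrees(np.arctan2(e[1],e[0])).round(1),'med z',np.median(q[:,2]).round(4))
rep((near<.045)&(W[:,2]>.058)&(W[:,2]<.075),'bar')
rep((near<.05)&(W[:,2]>.022)&(W[:,2]<.035),'flange')
rep((W[:,2]>.066)&(W[:,2]<.085)&(W[:,1]>.0)&(W[:,1]<.12)&(z>0),'tab')
rep((W[:,2]>.008)&(W[:,2]<.017)&(W[:,0]<.6)&(W[:,1]<.15)&(a[:,0]>a[:,2]+30),'plate')
q=W[(near<.045)&(W[:,2]>.058)&(W[:,2]<.075)][:,:2]; u,s,v=np.linalg.svd(q-q.mean(0)); print(q.mean(0),np.degrees(np.arctan2(v[0][1],v[0][0])))
E
```

```text
bar 644 [499.8 -47.5] 13.6 60.1 long axis -9.7 med z 0.0626
flange 2346 [500.  -47.2] 75.8 74.9 long axis 36.5 med z 0.0279
tab 214 [511.2  61.9] 8.1 25.6 long axis -6.0 med z 0.0733
plate 17584 [498.3 -59.6] 367.0 143.6 long axis 81.7 med z 0.0109
[ 0.5011606 -0.0475433] 169.22003900527227
```

```bash
python3 -c "
from h import *
tgt([.5,-.0473,.036],-9.7)"
```

```text
now 1.9 [ 0.4983 -0.0491  0.2398] xdir -9.42 j7 -1.83 F [ 0.03 -0.46  0.44] M [0.009 0.003 0.017] w 0.0597
shift [  1.8  -2.  203.8] turn [-0.0006  0.0021  0.0049]
```

>>> play_rows([
  [45,[1.8,-2,50],[0,0.002,0.005]],
  [40,[1.8,-2,100],[0,0.002,0.005]],
  [40,[1.8,-2,145],[0,0.002,0.005]],
  [40,[1.8,-2,175],[0,0.002,0.005]],
  [40,[1.8,-2,190],[0,0.002,0.005]],
  [40,[1.8,-2,198],[0,0.002,0.005]],
  [40,[1.8,-2,203],[0,0.002,0.005]],
  [40,[1.8,-2,203],[0,0.002,0.005]],
], squeeze=30)

```text
clock: 2.9
tcp_pos: [0.5005, -0.0474, 0.0373]
orientation: [-3.13, 0.266, -0.002]
contact_force: [-0.1, -0.4, 0.3]
grip_width: 0.0401
```

```bash
python3 -c "
from h import *
tgt([.5,-.0473,.036],-9.7)"
```

```text
now 2.9 [ 0.5005 -0.0474  0.0373] xdir -9.71 j7 -1.97 F [-0.11 -0.37  0.31] M [-0.028  0.009  0.057] w 0.0401
shift [-0.5 -0.   1.3] turn [-0.0006 -0.0009 -0.0002]
```

>>> play_rows([
  [25,[0,0,0],[0,0,0]],
  [14,[0,0,0],[0,0,0]],
  [8,[0,0,0],[0,0,0]],
  [8,[0,0,0],[0,0,0]],
  [8,[0,0,0],[0,0,0]],
], squeeze=30)

```text
clock: 3.52
tcp_pos: [0.5009, -0.0482, 0.038]
orientation: [3.13, -0.268, 0.003]
contact_force: [-1.1, -2.7, 5.2]
grip_width: 0.0133
```

```bash
cat > s.py <<'E'
from h import *
tgt([.5,-.0473,.0373],-9.7); print('tau7',r.get_obs()['tau'][6].round(3))
E
python3 s.py
```

```text
now 3.52 [ 0.5009 -0.0482  0.038 ] xdir -9.78 j7 -1.97 F [-1.09 -2.68  5.15] M [-0.549  0.158 -0.119] w 0.0133
shift [-1.  -0.7  0.7] turn [ 0.0001 -0.0019 -0.0015]
tau7 0.14
```

>>> play_rows([
  [8,[0,0,0],[0,0,-0.035]],
  [8,[0,0,0],[0,0,-0.07]],
  [8,[0,0,0],[0,0,-0.07]],
])

```text
clock: 3.9
tcp_pos: [0.5009, -0.0481, 0.0381]
orientation: [3.138, -0.157, 0.003]
contact_force: [-0.4, 0.3, 1.3]
grip_width: 0.0137
```

```bash
python3 s.py
```

```text
now 3.9 [ 0.5009 -0.0481  0.0381] xdir -5.72 j7 -1.92 F [-0.39  0.27  1.33] M [-0.032  0.056 -0.059] w 0.0137
shift [-1.  -0.7  0.8] turn [-0.     -0.002   0.0695]
tau7 0.216
```

>>> play_rows([
  [8,[0,0,0],[0,0,-0.03]],
  [8,[0,0,0],[0,0,-0.06]],
  [8,[0,0,0],[0,0,-0.09]],
])

```text
clock: 4.28
tcp_pos: [0.5009, -0.0479, 0.0381]
orientation: [3.142, -0.012, 0.003]
contact_force: [-0.0, 0.6, 0.9]
grip_width: 0.0134
```

```bash
python3 s.py
```

```text
now 4.28 [ 0.5009 -0.0479  0.0381] xdir -0.43 j7 -1.84 F [-0.05  0.6   0.86] M [ 0.152 -0.017 -0.054] w 0.0134
shift [-1.  -0.6  0.8] turn [-1.000e-04 -2.000e-03  1.618e-01]
tau7 -0.218
```

>>> play_rows([
  [8,[0,0,0],[0,0,-0.04]],
  [8,[0,0,0],[0,0,-0.09]],
  [8,[0,0,0],[0,0,-0.09]],
])

```text
clock: 4.65
tcp_pos: [0.501, -0.0477, 0.0381]
orientation: [-3.139, -0.132, -0.003]
contact_force: [0.1, 0.7, 0.9]
grip_width: 0.0134
```

```bash
python3 s.py
```

```text
now 4.65 [ 0.501  -0.0477  0.0381] xdir 4.8 j7 -1.77 F [0.13 0.7  0.92] M [0.167 0.05  0.144] w 0.0134
shift [-0.9 -0.5  0.8] turn [-0.0003 -0.002   0.2531]
tau7 0.119
```

>>> play_rows([
  [8,[0,0,0],[0,0,-0.04]],
  [8,[0,0,0],[0,0,-0.09]],
  [8,[0,0,0],[0,0,-0.09]],
])

```text
clock: 5.03
tcp_pos: [0.5009, -0.0475, 0.0381]
orientation: [-3.129, -0.273, -0.003]
contact_force: [-0.8, 1.0, 1.8]
grip_width: 0.0136
```

```bash
python3 s.py
```

```text
now 5.03 [ 0.5009 -0.0475  0.0381] xdir 9.97 j7 -1.7 F [-0.8   1.02  1.79] M [ 0.259  0.109 -0.11 ] w 0.0136
shift [-0.9 -0.4  0.8] turn [-0.0005 -0.002   0.3434]
tau7 0.321
```

>>> play_rows([
  [8,[0,0,0],[0,0,-0.015]],
  [8,[0,0,0],[0,0,-0.035]],
])

```text
clock: 5.28
tcp_pos: [0.5009, -0.0474, 0.0381]
orientation: [-3.124, -0.329, -0.003]
contact_force: [0.4, 1.0, 0.3]
grip_width: 0.0136
```

```bash
python3 s.py
```

```text
now 5.28 [ 0.5009 -0.0474  0.0381] xdir 12.03 j7 -1.67 F [0.39 0.96 0.29] M [ 0.296  0.121 -0.105] w 0.0136
shift [-0.8 -0.3  0.8] turn [-0.0006 -0.002   0.3792]
tau7 -0.035
```

>>> play_rows([
  [8,[0,0,0],[0,0,-0.015]],
  [8,[0,0,0],[0,0,-0.035]],
])

```text
clock: 5.52
tcp_pos: [0.5009, -0.0473, 0.0381]
orientation: [-3.117, -0.386, -0.003]
contact_force: [-0.0, 2.2, -0.1]
grip_width: 0.0131
```

```bash
python3 s.py
```

```text
now 5.53 [ 0.5009 -0.0473  0.0381] xdir 14.11 j7 -1.64 F [-0.    2.21 -0.09] M [ 0.305  0.105 -0.159] w 0.0131
shift [-0.8 -0.3  0.8] turn [-0.0006 -0.0019  0.4156]
tau7 -0.059
```

>>> play_rows([
  [8,[0,0,0],[0,0,-0.015]],
  [8,[0,0,0],[0,0,-0.035]],
])

```text
clock: 5.78
tcp_pos: [0.5009, -0.0473, 0.0381]
orientation: [-3.11, -0.442, -0.003]
contact_force: [-0.1, 2.0, 0.6]
grip_width: 0.0135
```

```bash
python3 s.py
```

```text
now 5.78 [ 0.5009 -0.0473  0.0381] xdir 16.19 j7 -1.61 F [-0.07  1.95  0.62] M [ 0.336  0.129 -0.076] w 0.0135
shift [-0.8 -0.2  0.8] turn [-0.0006 -0.002   0.4519]
tau7 -0.091
```

>>> play_rows([
  [8,[0,0,0],[0,0,-0.04]],
  [8,[0,0,0],[0,0,-0.08]],
  [8,[0,0,0],[0,0,-0.11]],
  [8,[0,0,0],[0,0,-0.11]],
])

```text
clock: 6.28
tcp_pos: [0.5008, -0.047, 0.0381]
orientation: [-3.08, -0.614, -0.003]
contact_force: [-0.3, 3.8, 1.3]
grip_width: 0.0135
```

```bash
python3 s.py
```

```text
now 6.28 [ 0.5008 -0.047   0.0381] xdir 22.55 j7 -1.52 F [-0.3   3.77  1.27] M [0.583 0.231 0.081] w 0.0135
shift [-0.9 -0.1  0.8] turn [-0.0008 -0.0019  0.5629]
tau7 0.07
```

>>> play_rows([
  [8,[0,0,0],[0,0,-0.03]],
  [8,[0,0,0],[0,0,-0.07]],
  [8,[0,0,0],[0,0,-0.1]],
  [8,[0,0,0],[0,0,-0.1]],
])

```text
clock: 6.78
tcp_pos: [0.5007, -0.0469, 0.0381]
orientation: [-3.045, -0.769, -0.003]
contact_force: [-1.1, 2.9, 1.8]
grip_width: 0.0135
```

```bash
python3 s.py
```

```text
now 6.78 [ 0.5007 -0.0469  0.0381] xdir 28.33 j7 -1.44 F [-1.13  2.91  1.79] M [0.71  0.377 0.143] w 0.0135
shift [-0.9  0.   0.8] turn [-0.0009 -0.0019  0.6637]
tau7 -0.034
```

>>> play_rows([
  [8,[0,0,0],[0,0,-0.02]],
  [8,[0,0,0],[0,0,-0.035]],
])

```text
clock: 7.02
tcp_pos: [0.5006, -0.0468, 0.0381]
orientation: [-3.031, -0.822, -0.003]
contact_force: [-1.8, 3.5, 2.9]
grip_width: 0.0134
```

```bash
python3 s.py
```

```text
now 7.03 [ 0.5006 -0.0468  0.0381] xdir 30.36 j7 -1.41 F [-1.77  3.52  2.94] M [ 0.705  0.351 -0.176] w 0.0134
shift [-0.8  0.1  0.8] turn [-0.0011 -0.0018  0.6991]
tau7 0.151
```

>>> play_rows([
  [8,[0,0,0],[0,0,-0.02]],
  [8,[0,0,0],[0,0,-0.035]],
])

```text
clock: 7.28
tcp_pos: [0.5006, -0.0469, 0.0381]
orientation: [-3.016, -0.875, -0.003]
contact_force: [-1.5, 2.9, 2.1]
grip_width: 0.0135
```

```bash
python3 s.py
```

```text
now 7.28 [ 0.5006 -0.0469  0.0381] xdir 32.36 j7 -1.38 F [-1.48  2.86  2.12] M [ 0.715  0.368 -0.55 ] w 0.0135
shift [-0.8  0.   0.8] turn [-0.0013 -0.0018  0.7341]
tau7 0.427
```

The moment jumped to -0.55 N m with no click, so this is the stop. It lies 40° from the start, which makes the start click 2. I'll back off straight away to the notch at the stop.

>>> play_rows([
  [8,[0,0,0],[0,0,0.036]],
  [8,[0,0,0],[0,0,0.036]],
  [8,[0,0,0],[0,0,0.036]],
])

```text
clock: 7.65
tcp_pos: [0.5006, -0.0468, 0.0381]
orientation: [-3.031, -0.821, -0.003]
contact_force: [-1.7, 3.4, 1.1]
grip_width: 0.0132
```

```bash
python3 s.py
```

```text
now 7.65 [ 0.5006 -0.0468  0.0381] xdir 30.31 j7 -1.41 F [-1.71  3.39  1.07] M [ 0.682  0.261 -0.228] w 0.0132
shift [-0.8  0.1  0.8] turn [-0.0012 -0.0018  0.6983]
tau7 0.224
```

>>> play_rows([
  [8,[0,0,0],[0,0,0.05]],
  [8,[0,0,0],[0,0,0.105]],
  [8,[0,0,0],[0,0,0.105]],
])

```text
clock: 8.02
tcp_pos: [0.5008, -0.047, 0.0381]
orientation: [-3.07, -0.663, -0.003]
contact_force: [-0.2, 3.0, 0.8]
grip_width: 0.0134
```

```bash
python3 s.py
```

```text
now 8.03 [ 0.5008 -0.047   0.0381] xdir 24.36 j7 -1.49 F [-0.18  3.04  0.81] M [0.526 0.125 0.061] w 0.0134
shift [-0.9 -0.   0.8] turn [-0.0008 -0.0019  0.5945]
tau7 -0.297
```

>>> play_rows([
  [8,[0,0,0],[0,0,0.06]],
  [8,[0,0,0],[0,0,0.12]],
  [8,[0,0,0],[0,0,0.157]],
  [8,[0,0,0],[0,0,0.157]],
])

```text
clock: 8.52
tcp_pos: [0.5009, -0.0473, 0.0381]
orientation: [-3.113, -0.421, -0.003]
contact_force: [-0.0, 1.6, 0.3]
grip_width: 0.0135
```

```bash
python3 s.py
```

```text
now 8.53 [ 0.5009 -0.0473  0.0381] xdir 15.4 j7 -1.62 F [-0.03  1.58  0.29] M [ 0.315  0.062 -0.168] w 0.0135
shift [-0.9 -0.2  0.8] turn [-0.0006 -0.002   0.438 ]
tau7 -0.059
```

>>> play_rows([
  [8,[0,0,0],[0,0,0.06]],
  [8,[0,0,0],[0,0,0.12]],
  [8,[0,0,0],[0,0,0.19]],
  [8,[0,0,0],[0,0,0.19]],
])

```text
clock: 9.02
tcp_pos: [0.501, -0.0477, 0.0381]
orientation: [-3.139, -0.126, -0.003]
contact_force: [-0.1, -0.3, -0.6]
grip_width: 0.0137
```

```bash
python3 s.py
```

```text
now 9.03 [ 0.501  -0.0477  0.0381] xdir 4.59 j7 -1.77 F [-0.05 -0.27 -0.57] M [0.093 0.007 0.046] w 0.0137
shift [-0.9 -0.4  0.8] turn [-2.000e-04 -2.000e-03  2.495e-01]
tau7 -0.361
```

>>> play_rows([
  [8,[0,0,0],[0,0,0.06]],
  [8,[0,0,0],[0,0,0.12]],
  [8,[0,0,0],[0,0,0.157]],
  [8,[0,0,0],[0,0,0.157]],
])

```text
clock: 9.52
tcp_pos: [0.5009, -0.0481, 0.0381]
orientation: [3.139, -0.12, 0.003]
contact_force: [-0.4, -0.8, 0.0]
grip_width: 0.0137
```

```bash
python3 s.py
```

```text
now 9.53 [ 0.5009 -0.0481  0.0381] xdir -4.37 j7 -1.9 F [-0.44 -0.82  0.01] M [ 0.002  0.072 -0.108] w 0.0137
shift [-1.  -0.7  0.8] turn [ 0.    -0.002  0.093]
tau7 -0.063
```

The moment flips sign once per click, two so far. Two clicks remain.

>>> play_rows([
  [8,[0,0,0],[0,0,0.06]],
  [8,[0,0,0],[0,0,0.12]],
  [8,[0,0,0],[0,0,0.195]],
  [8,[0,0,0],[0,0,0.195]],
])

```text
clock: 10.02
tcp_pos: [0.5009, -0.0484, 0.0381]
orientation: [3.113, -0.422, 0.003]
contact_force: [-1.2, -1.0, 0.1]
grip_width: 0.0138
```

```bash
python3 s.py
```

```text
now 10.03 [ 0.5009 -0.0484  0.0381] xdir -15.44 j7 -2.05 F [-1.16 -1.01  0.14] M [-0.215  0.092  0.108] w 0.0138
shift [-1.1 -0.9  0.8] turn [ 0.0005 -0.0019 -0.1002]
tau7 -0.382
```

>>> play_rows([
  [8,[0,0,0],[0,0,0.06]],
  [8,[0,0,0],[0,0,0.12]],
  [8,[0,0,0],[0,0,0.157]],
  [8,[0,0,0],[0,0,0.157]],
])

```text
clock: 10.52
tcp_pos: [0.5008, -0.0488, 0.0381]
orientation: [3.07, -0.664, 0.003]
contact_force: [-2.2, -1.1, 1.0]
grip_width: 0.0134
```

```bash
python3 s.py
```

```text
now 10.53 [ 0.5008 -0.0488  0.0381] xdir -24.39 j7 -2.18 F [-2.21 -1.1   1.  ] M [-0.292  0.241 -0.071] w 0.0134
shift [-1.3 -1.   0.8] turn [ 0.0007 -0.0018 -0.2564]
tau7 -0.072
```

>>> play_rows([
  [8,[0,0,0],[0,0,0.06]],
  [8,[0,0,0],[0,0,0.12]],
  [8,[0,0,0],[0,0,0.19]],
  [8,[0,0,0],[0,0,0.19]],
])

```text
clock: 11.02
tcp_pos: [0.5006, -0.0491, 0.0381]
orientation: [2.993, -0.949, 0.002]
contact_force: [-1.2, -1.6, 1.1]
grip_width: 0.0135
```

```bash
python3 s.py
```

```text
now 11.03 [ 0.5006 -0.0491  0.0381] xdir -35.18 j7 -2.33 F [-1.16 -1.56  1.13] M [-0.419  0.34   0.041] w 0.0135
shift [-1.5 -1.2  0.8] turn [ 0.0012 -0.0017 -0.4447]
tau7 -0.37
```

>>> play_rows([
  [8,[0,0,0],[0,0,0.06]],
  [8,[0,0,0],[0,0,0.12]],
  [8,[0,0,0],[0,0,0.157]],
  [8,[0,0,0],[0,0,0.157]],
])

```text
clock: 11.52
tcp_pos: [0.5003, -0.0493, 0.0381]
orientation: [2.91, -1.179, 0.002]
contact_force: [-0.8, -2.7, 2.4]
grip_width: 0.0134
```

```bash
python3 s.py
```

```text
now 11.53 [ 0.5003 -0.0493  0.0381] xdir -44.12 j7 -2.45 F [-0.79 -2.65  2.43] M [-0.45   0.482 -0.059] w 0.0134
shift [-1.7 -1.2  0.8] turn [ 0.0015 -0.0016 -0.6008]
tau7 -0.077
```

Final 5.5° to the notch, then open.

>>> play_rows([
  [8,[0,0,0],[0,0,0.05]],
  [8,[0,0,0],[0,0,0.097]],
  [8,[0,0,0],[0,0,0.097]],
  [8,[0,0,0],[0,0,0.097]],
  [8,[0,0,0],[0,0,0.097]],
])

```text
clock: 12.15
tcp_pos: [0.5002, -0.0495, 0.0381]
orientation: [2.85, -1.319, 0.002]
contact_force: [-2.5, -3.5, 2.8]
grip_width: 0.0136
```

```bash
python3 s.py
```

```text
now 12.15 [ 0.5002 -0.0495  0.0381] xdir -49.67 j7 -2.53 F [-2.51 -3.48  2.78] M [-0.488  0.599 -0.157] w 0.0136
shift [-1.8 -1.3  0.8] turn [ 0.0017 -0.0014 -0.6975]
tau7 0.151
```

>>> play_rows([
  [20,[0,0,0],[0,0,0]],
  [40,[0,0,0],[0,0,0]],
  [40,[0,0,0],[0,0,0]],
  [40,[0,0,-20],[0,0,0]],
  [40,[0,0,-60],[0,0,0]],
  [40,[0,0,-110],[0,0,0]],
  [40,[0,0,-160],[0,0,0]],
  [40,[0,0,-200],[0,0,0]],
])

```text
clock: 13.15
tcp_pos: [0.5005, -0.0489, 0.2403]
orientation: [2.851, -1.319, 0.005]
contact_force: [2.1, -0.2, -0.2]
grip_width: 0.0396
```

```bash
cat > w.py <<'E'
from h import *
import sys
s=r.get_obs(); p,o=s['tcp_pos'],s['orientation']; print(s['clock'],p,xd(s),s['joints'].round(2)); im,d=r.grab_frame('wrist'); save(im,sys.argv[1]); m=r.camera_model('wrist'); T=np.array(m['T_tool_cam'])
vv,uu=np.mgrid[20:400,20:540]
n=cv2.undistortPoints(np.stack([uu,vv],-1).reshape(-1,1,2).astype(float),np.array(m['mtx']),np.array(m['D'])).reshape(-1,2)
z=d[vv,uu].ravel(); C=np.c_[n*z[:,None],z]; Rt=R.from_rotvec(o).as_matrix()
W=((C@T[:3,:3].T+T[:3,3])@Rt.T+p)
near=np.hypot(W[:,0]-.5,W[:,1]+.048)
def rep(k,name):
    q=W[k]; c,(w,h),an=cv2.minAreaRect(q[:,:2].astype(np.float32)*1000); b=cv2.boxPoints((c,(w,h),an))
    e=b[1]-b[0] if np.linalg.norm(b[1]-b[0])>np.linalg.norm(b[2]-b[1]) else b[2]-b[1]
    print(name,len(q),np.round(c,1),round(w,1),round(h,1),'long axis',np.degrees(np.arctan2(e[1],e[0])).round(1))
rep((near<.045)&(W[:,2]>.056)&(W[:,2]<.075),'bar')
rep((near<.05)&(W[:,2]>.022)&(W[:,2]<.035),'flange')
rep((W[:,2]>.066)&(W[:,2]<.085)&(W[:,1]>.0)&(W[:,1]<.12)&(abs(W[:,0]-.511)<.03)&(z>0),'tab')
E
python3 w.py w2.png
```

```text
13.15 [ 0.5004744  -0.04889449  0.24031575] -49.65 [ 0.05  0.19 -0.09  1.95  0.02  1.01 -2.49]
bar 626 [499.9 -47. ] 13.9 60.0 long axis -50.0
flange 2314 [500.5 -47.3] 75.3 73.9 long axis 41.6
tab 101 [517.1  60.9] 7.7 13.3 long axis -8.1
```

The bar now sits at -50.0°, a net 40° clockwise from its start, so two clicks past the start and four from the stop. Next I'll turn the tool so the side of the shut fingers pushes the tab, and move beyond it.

```bash
python3 -c "
from h import *
tgt([.5154,.1020,.15],84.1)"
```

```text
now 13.2 [ 0.5031 -0.0489  0.2452] xdir -49.66 j7 -2.49 F [1.78 0.9  3.4 ] M [ 0.012 -0.088  0.019] w 0.0402
shift [-107.8 -106.4   95. ] turn [ 0.0062 -0.0113 -2.3345]
```

>>> play_rows([
  [0,[-20,-20,0],[0,0,-0.17]],
  [0,[-50,-48,0],[0,0,-0.34]],
  [0,[-80,-78,0],[0,0,-0.51]],
  [0,[-108,-106,0],[0,0,-0.68]],
  [0,[-108,-106,0],[0,0,-0.85]],
  [0,[-108,-106,0],[0,0,-1.02]],
  [0,[-108,-106,0],[0,0,-1.19]],
  [0,[-108,-106,0],[0,0,-1.36]],
])

```text
clock: 14.2
tcp_pos: [0.5139, 0.1022, 0.2447]
orientation: [3.04, 0.775, 0.014]
contact_force: [0.2, 0.3, 1.0]
grip_width: 0.0002
```

```bash
python3 -c "
from h import *
tgt([.5154,.1020,.15],84.1)"
```

```text
now 14.2 [0.5139 0.1022 0.2447] xdir 28.61 j7 -1.48 F [0.2  0.28 1.03] M [ 0.068 -0.033  0.052] w 0.0002
shift [ 0.5  0.3 94.7] turn [ 0.0094 -0.004  -0.9685]
```

>>> play_rows([
  [0,[0,0,0],[0,0,-0.17]],
  [0,[0,0,20],[0,0,-0.34]],
  [0,[0,0,40],[0,0,-0.51]],
  [0,[0.5,0,60],[0,0,-0.68]],
  [0,[0.5,0,80],[0.005,-0.002,-0.84]],
  [0,[0.5,0,95],[0.009,-0.004,-0.968]],
  [0,[0.5,0,95],[0.009,-0.004,-0.968]],
  [0,[0.5,0,95],[0.009,-0.004,-0.968]],
])

```text
clock: 15.2
tcp_pos: [0.5156, 0.1025, 0.1501]
orientation: [2.335, 2.1, 0.001]
contact_force: [-0.6, 0.4, -0.5]
grip_width: -0.0
```

```bash
python3 -c "
from h import *
tgt([.5154,.1020,.055],84.1)"; python3 w.py w3.png
```

```text
now 15.2 [0.5156 0.1025 0.1501] xdir 83.94 j7 -0.63 F [-0.59  0.37 -0.51] M [ 0.035 -0.01  -0.04 ] w -0.0
shift [-0.5 -0.2 95.1] turn [ 0.0011 -0.0002 -0.0029]
15.2 [0.51558066 0.10249774 0.15011713] 83.94 [ 0.09  0.37 -0.5   1.96  0.23  0.86 -0.63]
bar 0 [0. 0.] 0.0 0.0 long axis 0.0
flange 120 [502.7 -35.2] 16.1 9.7 long axis 84.2
tab 0 [0. 0.] 0.0 0.0 long axis 0.0
```

View pics/w3.png

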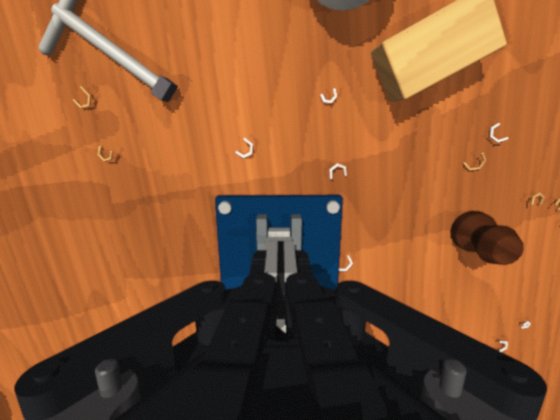

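The view is clear below the fingers, with the bolt guides at about (280,235). I'll descend outside the tab.

>>> play_rows([
  [0,[0,0,40],[0,0,0]],
  [0,[0,0,75],[0,0,0]],
  [0,[0,0,90],[0,0,0]],
  [0,[0,0,95],[0,0,0]],
  [0,[0,0,95],[0,0,0]],
])

```text
clock: 15.88
tcp_pos: [0.5166, 0.1028, 0.0562]
orientation: [2.334, 2.1, 0.004]
contact_force: [0.4, -0.4, -0.1]
grip_width: 0.0
```

```bash
cat > p.py <<'E'
from h import *
s=r.get_obs(); d=s['tcp_pos'][:2]-[.5,-.0472]; y=np.array([.1028,.9947])
print(s['clock'].round(2),'adj y',(d@y*1e3).round(1),'adj x',(d@[.9947,-.1028]*1e3).round(1),'z',s['tcp_pos'][2].round(4),'xdir',xd(s),'Fy',(s['contact_force'][:2]@y).round(2),'F',s['contact_force'].round(2))
E
python3 p.py
```

```text
Traceback (most recent call last):
  File "p.py", line 3, in <module>
    print(s['clock'].round(2),'adj y',(d@y*1e3).round(1),'adj x',(d@[.9947,-.1028]*1e3).round(1),'z',s['tcp_pos'][2].round(4),'xdir',xd(s),'Fy',(s['contact_force'][:2]@y).round(2),'F',s['contact_force'].round(2))
          ^^^^^^^^^^^^^^^^
AttributeError: 'float' object has no attribute 'round'
```

```bash
sed -i "s/s\['clock'\].round(2)/s['clock']/" p.py; python3 p.py
```

```text
15.875 adj y 150.9 adj x 1.0 z 0.0562 xdir 83.95 Fy -0.32 F [ 0.4  -0.36 -0.06]
```

>>> play_rows([
  [0,[-10,0,0],[0,0,0]],
  [0,[-18,0,0],[0,0,0]],
  [0,[-22,0,0],[0,0,0]],
  [0,[-22,0,0],[0,0,0]],
])

```text
clock: 16.38
tcp_pos: [0.5143, 0.0803, 0.0563]
orientation: [2.335, 2.098, 0.004]
contact_force: [0.1, -0.4, -0.2]
grip_width: 0.0002
```

```bash
python3 p.py
```

```text
16.375 adj y 128.3 adj x 1.1 z 0.0563 xdir 83.88 Fy -0.34 F [ 0.13 -0.35 -0.25]
```

>>> play_rows([
  [0,[-2,0,0],[0,0,0]],
  [0,[-4,0,0],[0,0,0]],
  [0,[-4,0,0],[0,0,0]],
])

```text
clock: 16.75
tcp_pos: [0.5138, 0.0764, 0.0563]
orientation: [2.335, 2.099, 0.004]
contact_force: [0.5, -0.7, 1.1]
grip_width: -0.0
```

```bash
python3 p.py
```

```text
16.75 adj y 124.3 adj x 1.0 z 0.0563 xdir 83.89 Fy -0.62 F [ 0.49 -0.67  1.11]
```

>>> play_rows([
  [0,[-2,0,0],[0,0,0]],
  [0,[-4,0,0],[0,0,0]],
  [0,[-4,0,0],[0,0,0]],
])

```text
clock: 17.12
tcp_pos: [0.5135, 0.0731, 0.0564]
orientation: [2.335, 2.1, 0.005]
contact_force: [-0.1, 4.6, -1.5]
grip_width: 0.0001
```

```bash
python3 p.py
```

```text
17.125 adj y 121.1 adj x 1.1 z 0.0564 xdir 83.92 Fy 4.61 F [-0.08  4.64 -1.45]
```

>>> play_rows([
  [0,[-1.5,0,0],[0,0,0]],
  [0,[-3,0,0],[0,0,0]],
  [0,[-3,0,0],[0,0,0]],
])

```text
clock: 17.5
tcp_pos: [0.5132, 0.07, 0.0564]
orientation: [2.335, 2.099, 0.005]
contact_force: [-0.2, 3.7, -1.2]
grip_width: 0.0003
```

```bash
python3 p.py
```

```text
17.5 adj y 118.0 adj x 1.1 z 0.0564 xdir 83.91 Fy 3.63 F [-0.16  3.67 -1.22]
```

>>> play_rows([
  [0,[-1.5,0,0],[0,0,0]],
  [0,[-3,0,0],[0,0,0]],
  [0,[-3,0,0],[0,0,0]],
])

```text
clock: 17.88
tcp_pos: [0.5129, 0.0667, 0.0563]
orientation: [2.335, 2.099, 0.005]
contact_force: [0.4, 3.8, -1.2]
grip_width: -0.0003
```

```bash
python3 p.py
```

```text
17.875 adj y 114.6 adj x 1.1 z 0.0563 xdir 83.89 Fy 3.81 F [ 0.36  3.79 -1.2 ]
```

>>> play_rows([
  [0,[-1,0,0],[0,0,0]],
  [0,[-2,0,0],[0,0,0]],
  [0,[-2,0,0],[0,0,0]],
])

```text
clock: 18.25
tcp_pos: [0.5127, 0.0648, 0.0564]
orientation: [2.335, 2.099, 0.005]
contact_force: [-0.5, 4.5, -0.2]
grip_width: -0.0001
```

```bash
python3 p.py
```

```text
18.25 adj y 112.7 adj x 1.1 z 0.0564 xdir 83.89 Fy 4.39 F [-0.52  4.46 -0.19]
```

The force is steady at friction level, about 4 N, so the bolt is sliding. I'll go on until the force climbs.

>>> play_rows([
  [0,[-1,0,0],[0,0,0]],
  [0,[-1.5,0,0],[0,0,0]],
  [0,[-1.5,0,0],[0,0,0]],
])

```text
clock: 18.62
tcp_pos: [0.5126, 0.064, 0.0564]
orientation: [2.335, 2.1, 0.007]
contact_force: [0.3, 5.2, -1.1]
grip_width: 0.0002
```

```bash
python3 p.py
```

```text
18.625 adj y 111.9 adj x 1.1 z 0.0564 xdir 83.93 Fy 5.23 F [ 0.29  5.23 -1.12]
```

>>> play_rows([
  [0,[-1,0,0],[0,0,0]],
  [0,[-1.5,0,0],[0,0,0]],
  [0,[-1.5,0,0],[0,0,0]],
])

```text
clock: 19.0
tcp_pos: [0.5125, 0.0637, 0.0564]
orientation: [2.335, 2.101, 0.009]
contact_force: [0.8, 6.3, -1.9]
grip_width: -0.0
```

```bash
python3 p.py
```

```text
19.0 adj y 111.6 adj x 1.1 z 0.0564 xdir 83.97 Fy 6.38 F [ 0.84  6.33 -1.89]
```

>>> play_rows([
  [0,[-2,0,0],[0,0,0]],
  [0,[-4,0,0],[0,0,0]],
  [0,[-4,0,0],[0,0,0]],
])

```text
clock: 19.38
tcp_pos: [0.5124, 0.0624, 0.0566]
orientation: [-2.332, -2.103, -0.014]
contact_force: [-0.3, 10.6, -2.6]
grip_width: 0.0002
```

```bash
python3 p.py
```

```text
19.375 adj y 110.3 adj x 1.1 z 0.0566 xdir 84.08 Fy 10.5 F [-0.34 10.59 -2.61]
```

>>> play_rows([
  [0,[-2,0,0],[0,0,0]],
  [0,[-4,0,0],[0,0,0]],
  [0,[-4,0,0],[0,0,0]],
])

```text
clock: 19.75
tcp_pos: [0.5124, 0.0618, 0.0567]
orientation: [-2.328, -2.104, -0.02]
contact_force: [0.6, 12.8, -3.2]
grip_width: 0.0001
```

```bash
python3 p.py
```

```text
19.75 adj y 109.7 adj x 1.1 z 0.0567 xdir 84.22 Fy 12.79 F [ 0.64 12.79 -3.23]
```

The force now rises at about the tab's spring rate, so the bolt is at its hard stop. I'll back off, lift away and check by camera.

>>> play_rows([
  [0,[10,0,0],[0,0,0]],
  [0,[40,0,0],[0,0,0]],
  [0,[40,0,0],[0,0,0]],
  [0,[40,0,-50],[0,0,0]],
  [0,[40,0,-100],[0,0,0.15]],
  [0,[0,0,-160],[0,0,0.3]],
  [0,[-40,0,-180],[0,0,0.45]],
  [0,[-60,0,-180],[0,0,0.6]],
])

```text
clock: 20.75
tcp_pos: [0.5055, -0.0047, 0.2384]
orientation: [-2.853, -1.307, -0.021]
contact_force: [0.6, 1.9, 0.2]
grip_width: 0.0002
```

```bash
python3 -c "
from h import *
tgt([.499,-.0483,.24],-9.5)"
```

```text
now 20.75 [ 0.5055 -0.0047  0.2384] xdir 49.23 j7 -0.9 F [0.57 1.85 0.2 ] M [ 0.001 -0.031  0.037] w 0.0002
shift [-37.3  23.6  -2. ] turn [-0.0044 -0.0135  1.0251]
```

>>> play_rows([
  [60,[-18,12,-2],[0,0,0.17]],
  [60,[-37,24,-2],[0,0,0.34]],
  [60,[-37,24,-2],[0,-0.01,0.51]],
  [60,[-37,24,-2],[0,-0.013,0.68]],
  [60,[-37,24,-2],[0,-0.013,0.85]],
  [60,[-37,24,-2],[-0.004,-0.013,1.02]],
  [60,[-37,24,-2],[-0.004,-0.013,1.02]],
])

```text
clock: 21.62
tcp_pos: [0.4987, -0.0498, 0.2398]
orientation: [3.131, -0.253, -0.001]
contact_force: [0.5, -0.5, 0.7]
grip_width: 0.0599
```

```bash
python3 w.py w4.png; python3 - <<'E'
from h import *
a,_=r.grab_frame('top'); save(a,'top1.png')
b=cv2.imread('pics/top0.png'); c=cv2.imread('pics/top1.png')
E
```

```text
21.625 [ 0.49874578 -0.04979673  0.23982289] -9.22 [ 0.17  0.19 -0.22  1.94  0.05  1.01 -1.81]
bar 648 [499.9 -47.4] 14.2 60.0 long axis -50.7
flange 2216 [500.  -47.7] 75.7 75.3 long axis 38.0
tab 211 [510.   51.8] 8.2 26.2 long axis -6.0
```

View pics/w4.png

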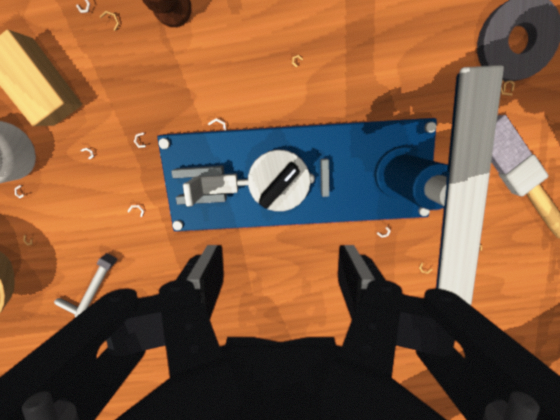

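The picture shows the bolt nose at the dial's edge, about (240,182), with the bar at -50° and the bystanders unmoved. The tab is about 99.8 mm from the dial axis, which is home.

```bash
python3 -c "
from bench import r
print(r.hand_in())"
```

```text
the job is handed in; nothing more can be done
None
```

The dial is set four clicks from its end stop and the bolt is locked home. I handed the job in at about 21.7 s on the robot's clock; it gives no verdict.

- **Stop:** I turned the dial anticlockwise through two clicks. The torque then climbed to about 0.55 N m with no click, 40° from the start, so I backed off at once. That single reading is slightly above the 0.5 N m advised. It would be about 28 N on the pin, below the 35 N limit, but readings vary by roughly 0.05 N m.
- **Four clicks:** I then turned it clockwise 80° and felt the torque change direction once per click, four times. The camera put the bar at -50.0°, against -9.7° at the start. That is two clicks past the start, which agrees with four from the stop.
- **Bolt:** It slid under about 4 N, and I pushed up to 12.8 N at the end, where the force rose like the tab's spring against a hard stop. After I let go, the tab was about 99.8 mm from the dial axis (100 mm is home). The bar still read about -50.5°.
- **Bench:** The bystanders in the last wrist picture looked unmoved; the bowl and tin were only partly in view. I took a final top picture but did not compare it with the first. The arm is clear of everything.

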